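# Square up a row of bearing blocks and show the twin-bore one to the inspection camera

## Robot

A 6-joint arm with a two-finger parallel gripper is mounted at the origin on the work surface. World frame = base frame: x ahead of the robot, y to its left, z up, the work surface at z = 0. Lengths are in m, angles in rad, forces in N, time in s.
With the tool pointing down it reaches from about 0.275 to 0.725 m from the base axis. Payload 15.9 kg.
Tool frame: the origin (TCP) lies midway between the tips of the shut fingers; the grasp point (between the pads) lies 19 mm behind it; z points along the fingers, y is the line along which they close (so a half turn about z gives the same grasp; the last joint's range is limited). The gripper opens to 85 mm and grips with 20 to 120 N. Pads are 22 mm wide; open, the fingers measure 114 mm over their backs; the gripper's body (76 mm by 85 mm) begins 54 mm behind the grasp point. The pads swing forward as they close: fully open they stand 13 mm farther back than shut.
Start: joints at [1.138, 0.213, -0.034, 1.323, 0, 1.571], TCP at [0.21, 0.454, 0.231] pointing down, gripper open.
Joint ranges: [-2.98, 2.98], [-0.74, 1.72], [-1.14, 1.35], [-2.1, 2.04], [-1.57, 1.44], [-3.14, 3.14]. Speed limits (rad/s): [1.89, 1.89, 2.39, 2.57, 3.14, 3.14].

## Interface

Orientations are given as a rotation vector (axis times angle).
In Python, from plant import env gives the robot as it stands.
- The arm moves only by the shell command python3 drive.py FILE [OPENING] [FORCE], which reads ROWS from the file FILE. ROWS is one flat JSON list of numbers that holds 1 to 5 rows one after another, with no inner brackets; each row has 4 numbers: dx, dy, dz in shares of the most that a row can go, 1 being 50 mm, then a turn about the tool's z in units of 0.1 rad; each row shifts and turns the commanded pose from where the row before left it, along the tool's axes as they then stand; what a row does not reach is not made up. A row lasts 1/10 s, in which the tool goes at most 0.05 m and 0.15 rad, less where a joint would pass 70% of its speed; a pose out of reach is approached as far as the arm can. OPENING is the opening from 0.0 (shut) to 1.0 (fully open), set as the command begins (- or left out keeps the last). The fingers move at their own pace and stop on an object; FORCE is the grip in N (left out, the last holds). Time passes only in rows, so rows that do not move let the fingers close. It prints the time, the measured TCP pose, the force, the opening and the grip force at its end. Input that does not fit is refused with a message, and nothing moves.
- env.get_state(): the state, without advancing time (a new reading comes with each control period).
- env.snapshot(name): name is "scene" or "side" or "wrist"; returns the picture (400x640x3 uint8, red, green, blue); there is no depth.
- env.get_calibration(name): a dict with "vertical_fov" (degrees; the focal length in pixels is half the picture's height over the tangent of half this angle, whatever the lens; pixels are square), "cx", "cy" (the principal point, pixels), "R" (3x3) and "t" (3): a world point X has camera coordinates R X + t; the wrist camera has in their place "mount" (4x4, takes a point from camera to tool coordinates, whose origin is the TCP and whose axes are the flange's). Camera axes: x right, y down, z forward; pixel columns grow to the right and rows downward; lengths in m; the calibration is good to about 2 mm. The wrist camera is an equidistant fisheye: a pixel r from the principal point sees the ray r / f radians off the axis. A picture is of the moment at which its call begins: read the wrist's pose just before it. get_calibration takes no time and is no camera call.
- env.sign_off(): hands the job in; it is judged then, once.
The state is a dict: "clock": time; "q": joint angles; "joint_velocities": joint speeds; "effort": joint torques, N m; "tcp_pos": TCP position; "ee_rot": TCP orientation; "ft_force": force on the tool from outside, world axes, zero at the start; "ft_torque": the same for the moment, N m; "width": opening from 0.0 (shut) to 1.0 (fully open); "gripper_force": force on a finger pad.
Only numpy, scipy, OpenCV 4.12 (cv2) and the standard library are available. Lean on these libraries where they do the work, as an engineer would, in place of code of your own. Each camera call takes 0.05 s, during which the arm holds its last target. There are 200 camera calls.

## Task

Push the three loose aluminium bearing blocks back against the near face of the straight steel stop bar, so that they stand flush and square to it in one row. Then pick out the one with two bores side by side (the others have one) and hold it up in the air in front of the inspection camera: its middle 11 cm from the lens on the camera's line of sight, its bores pointing straight at the lens and the block square in the picture, not rolled, its top still the upper side. Finish while still holding it there, with the other two left in their row, the camera untouched and everything else on the bench left where it is.

Things in the scene. Friction and masses are not known exactly. Their poses are not given: they have to be found in the camera images.
- stop_bar: straight steel bar fixed flat on the bench, 20 mm deep (x) by 420 mm long (y) by 15 mm high; origin at the middle of its underside, its x points away from the robot, so its near face is the plane x = -10 mm; a block flush against it has its origin at x = -30 mm in this frame
- twin_block: aluminium block standing upright, 40 mm along its x, 46 mm wide along its y, 50 mm tall, about 200 g; TWO 13 mm bores run right through it along its x, side by side at y = +-11.5 mm, 25 mm up; two small oil holes (7 mm dark dots) on its top. Origin at the centre of its underside, z up, bores along x; starts roughly facing the bar (x within 0.35 rad of the bar's x), a few centimetres short of it
- block_a: aluminium block standing upright, 40 mm along its x, 46 mm wide along its y, 50 mm tall, about 200 g; ONE 22 mm bore right through it along its x, 25 mm up; one small oil hole on top. Origin at the centre of its underside, z up; starts turned up to 0.35 rad, a few centimetres short of the bar
- block_b: same as block_a: ONE 22 mm bore along x, one oil hole on top, 40 x 46 x 50 mm, origin at the centre of its underside
- twin_block_mid (a point): middle of the twin-bore block, 25 mm above its origin; same axes as the block
- camera_stand: fixed inspection-camera stand, left on the bench: base 100 x 100 x 14 mm, round post 16 mm thick and 382 mm tall at its origin (centre of the base's underside); its -x is the side to which the camera looks. A bracket on the post carries the grey camera with a white 58 mm light ring round the lens, its front about 87 mm from the post; its height on the post varies
- lens (a point): centre of the camera's front face (the lens); its -x axis is the line of sight, which is 0.4 rad (23 degrees) below level; its y axis is level
- focus (a point): the point where the block's middle belongs: on the line of sight, 110 mm in front of the lens, 170 to 250 mm above the bench; its x axis points back at the lens, y is level, z is the picture's up (tipped 0.4 rad from vertical, away from the camera); the held block's bores (its x) should lie along this x and its z along this z
- nut: loose square steel nut, 19 x 19 x 10 mm, lying in front of the row; origin under its centre; bystander
- pencil: loose flat red carpenter's pencil stub, 90 x 13 x 8 mm, lying in front of the row; origin 37 mm from its blunt end, underneath; bystander
- wrench: loose steel wrench lying beyond the stop bar; bystander
- screwdriver: loose screwdriver lying near the robot on the right; bystander
- tape: tape measure, 70 x 45 x 60 mm, beyond the bar; origin under its centre; bystander
- drill: cordless drill standing on its battery on the right, about 200 mm tall, body about 200 mm long; origin under the battery; bystander

How it is judged:
On the way, in this order (a step that is already met when the one before it is completed fails the run):
1. all three blocks stand flush and square against the stop bar (x of twin_block in the frame of stop_bar between -0.034 and -0.026 m and y of twin_block in the frame of stop_bar between -0.2 and 0.2 m and angle between the x axis of each of twin_block, block_a, block_b and the x axis of stop_bar, either way round below 0.08 rad and angle between each of twin_block, block_a, block_b's own z axis and vertical below 0.08 rad and height (world z) of each of twin_block, block_a, block_b below 0.006 m and x of block_a in the frame of stop_bar between -0.034 and -0.026 m and y of block_a in the frame of stop_bar between -0.2 and 0.2 m and x of block_b in the frame of stop_bar between -0.034 and -0.026 m and y of block_b in the frame of stop_bar between -0.2 and 0.2 m), for 0.2 s.
2. the twin-bore block is lifted clear of the bench in the fingers, the other two still in their row (height (world z) of twin_block above 0.04 m and contact force between twin_block and the fingers above 1 N and x of block_a in the frame of stop_bar between -0.034 and -0.026 m and y of block_a in the frame of stop_bar between -0.2 and 0.2 m and angle between the x axis of each of block_a, block_b and the x axis of stop_bar, either way round below 0.08 rad and angle between each of block_a, block_b's own z axis and vertical below 0.08 rad and height (world z) of each of block_a, block_b below 0.006 m and x of block_b in the frame of stop_bar between -0.034 and -0.026 m and y of block_b in the frame of stop_bar between -0.2 and 0.2 m), for 0.1 s.
At the end, for the whole second after the job is handed in: twin-bore block held still in the air by the fingers, top up, middle within 15 mm of the point 110 mm before the lens, bores and upright axis within 0.15 rad of line of sight and picture's up; other two blocks upright, within 4 mm of the bar and 0.08 rad of square (distance between twin_block_mid and focus below 0.015 m and angle between the x axis of twin_block and the x axis of focus, either way round below 0.15 rad and angle between the z axis of twin_block and the z axis of focus, either way round below 0.15 rad and angle between twin_block's own z axis and vertical below 1 rad and contact force between twin_block and the fingers above 1 N and contact force between twin_block and camera_stand below 0.1 N and height (world z) of twin_block_mid above 0.13 m and linear speed of twin_block below 0.03 m/s and x of block_a in the frame of stop_bar between -0.034 and -0.026 m and y of block_a in the frame of stop_bar between -0.2 and 0.2 m and angle between the x axis of each of block_a, block_b and the x axis of stop_bar, either way round below 0.08 rad and angle between each of block_a, block_b's own z axis and vertical below 0.08 rad and height (world z) of each of block_a, block_b below 0.006 m and x of block_b in the frame of stop_bar between -0.034 and -0.026 m and y of block_b in the frame of stop_bar between -0.2 and 0.2 m); the arm keeps its last pose, push and grip.
It fails at once if the camera or its stand is touched (over 1 N) (contact force between camera_stand and anything else above 1 N).
It fails at once if another thing on the bench is shifted by more than 30 mm (distance of any of nut, pencil, wrench, screwdriver, tape, drill from where it was at the start of the episode above 0.03 m).
It also fails if it takes over 64 s, if anything falls off the work surface, if the arm or the gripper's body presses on something with over 40 N, if the wrist force passes 120 N, or if a joint passes its speed limit or range.

## Working session

There is one attempt and no reset: what is moved stays moved. The work goes in short steps, Python scripts to look and compute and a shell command to move; the robot and the scene stay as the last step left them, time stands still between calls to the robot, and variables do not carry over. Pictures are saved under pics/ and viewed, at most 11 in all, crops included, and the job is handed in when it is done.

```bash
ls; mkdir -p pics; python3 - <<'E'
from plant import env
import cv2,numpy as np
print(env.get_state())
for n in("scene","side","wrist"):
    print(n,env.get_calibration(n))
for n in("scene","side"):
    cv2.imwrite(f"pics/{n}0.png",env.snapshot(n)[:,:,::-1])
E
```

```text
drive.py
pics
plant.py
{'clock': 0.0, 'q': array([ 1.13800868e+00,  2.13378067e-01, -3.50259943e-02,  1.32350748e+00,
       -9.61827503e-06,  1.57075611e+00]), 'joint_velocities': array([-9.57283960e-04, -5.55923400e-04,  6.05536268e-05, -9.20035612e-04,
        1.74005841e-03, -7.47867346e-04]), 'effort': array([-9.69666908e-04, -6.86163139e+01,  4.87116587e+01,  1.75732834e-02,
       -6.16256307e-05, -8.91148915e-06]), 'tcp_pos': array([0.20956627, 0.45360006, 0.23081835]), 'ee_rot': array([-6.74416871e-01, -3.06811307e+00,  1.71402572e-03]), 'ft_force': array([ 0.07086496, -0.22051191, -0.07070933]), 'ft_torque': array([ 0.02973524,  0.05130937, -0.05152577]), 'gripper_force': 0.0, 'width': 0.9979566409549546}
scene {'vertical_fov': 54.422957401040776, 'cx': 320.53199110197323, 'cy': 199.41945725551813, 'R': array([[ 0.56211878,  0.82703134,  0.00645257],
       [ 0.65773822, -0.44229613, -0.60971679],
       [-0.50140095,  0.34697736, -0.79259308]]), 't': array([-0.23979493, -0.29741486,  1.45607946])}
side {'vertical_fov': 46.310797973446846, 'cx': 320.9351235075601, 'cy': 203.42391519872777, 'R': array([[ 0.99712525, -0.0753934 ,  0.00755455],
       [-0.0359148 , -0.55806506, -0.82901961],
       [ 0.06671854,  0.82636506, -0.55916851]]), 't': array([-0.54212449,  0.09646803,  1.32574768])}
wrist {'vertical_fov': 65.70646984690485, 'cx': 316.63662744793396, 'cy': 204.05347821150212, 'mount': array([[-1.05001861e-03, -9.60891991e-01, -2.76921431e-01,
         7.14668808e-02],
       [ 9.99998339e-01, -5.96408882e-04, -1.72226592e-03,
         3.88657726e-04],
       [ 1.48975313e-03, -2.76922779e-01,  9.60891021e-01,
        -1.42318007e-01],
       [ 0.00000000e+00,  0.00000000e+00,  0.00000000e+00,
         1.00000000e+00]])}
```
```bash
python3 - <<'E'
import cv2
for n in("scene","side"):
    im=cv2.imread(f"pics/{n}0.png"); cv2.imwrite(f"pics/{n}0v.png",cv2.resize(im,(800,500),interpolation=cv2.INTER_CUBIC))
E
```

View pics/scene0v.png

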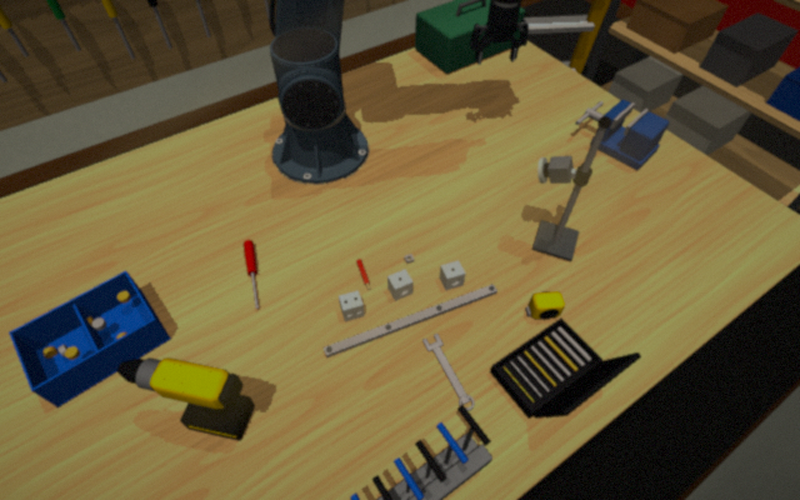

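View pics/side0v.png

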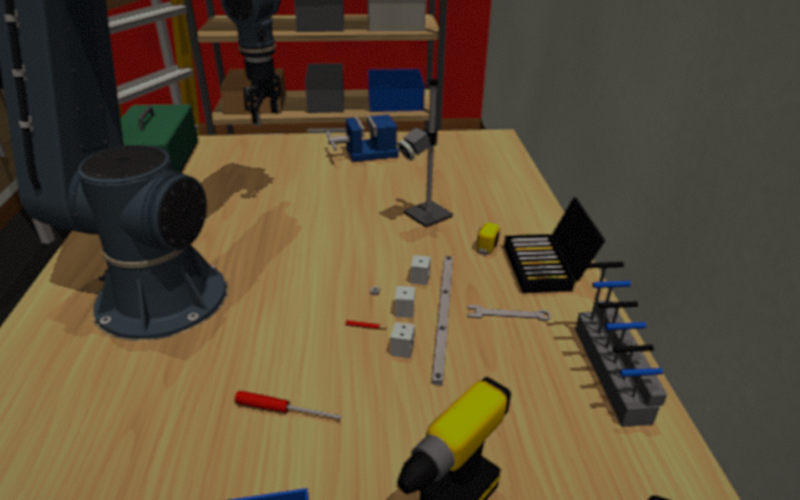

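The scene shows three blocks at about (351,305), (400,284) and (452,274), in front of the bar from (328,352) to (492,290). The pencil is at (363,272), the nut at (409,259), and the stand at (558,240) with its camera at (555,168). I'll enlarge these areas.

```bash
cat > h.py <<'E'
import numpy as np, cv2
from plant import env
from scipy.spatial.transform import Rotation as Ro
from scipy.optimize import least_squares
C={n:env.get_calibration(n) for n in("scene","side","wrist")}
def F(n): return 200/np.tan(np.radians(C[n]["vertical_fov"])/2)
def proj(n,X):
    c=C[n];p=np.atleast_2d(X)@c["R"].T+c["t"];return p[:,:2]/p[:,2:]*F(n)+[c["cx"],c["cy"]]
def tri(a,b):  # scene px, side px
    r=least_squares(lambda X:np.r_[proj("scene",X)[0]-a,proj("side",X)[0]-b],[.5,.1,.05]);return r.x,np.sqrt((r.fun**2).mean())
def onz(n,uv,z):
    c=C[n];d=c["R"].T@np.r_[(np.array(uv)-[c["cx"],c["cy"]])/F(n),1];o=-c["R"].T@c["t"];return o+d*(z-o[2])/d[2]
def crop(im,x,y,w,h,s):
    return cv2.resize(im[y:y+h,x:x+w],(w*s,h*s),interpolation=cv2.INTER_CUBIC)
E
python3 - <<'E'
from h import *
a=cv2.imread("pics/scene0.png");b=cv2.imread("pics/side0.png")
A=crop(a,255,195,160,95,5);B=crop(b,270,195,100,115,5)
D=np.zeros((600,800,3),np.uint8)
A=cv2.convertScaleAbs(A,alpha=1.3)
cv2.imwrite("pics/cA.png",A)
D=np.hstack([np.vstack([crop(b,290,195,80,120,5)]),np.vstack([crop(a,425,115,60,100,5)[:400],crop(b,310,60,60,40,5)])])
cv2.imwrite("pics/cB.png",cv2.convertScaleAbs(D,alpha=1.3)); print(D.shape)
E
```

```text
(600, 700, 3)
```

View pics/cA.png

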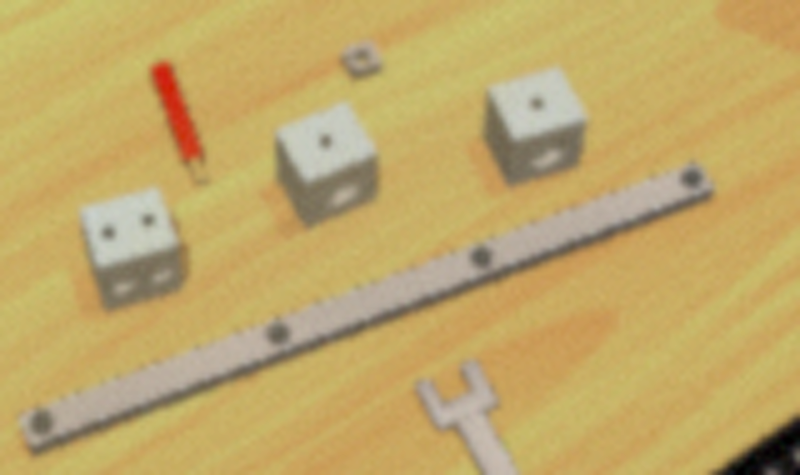

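View pics/cB.png

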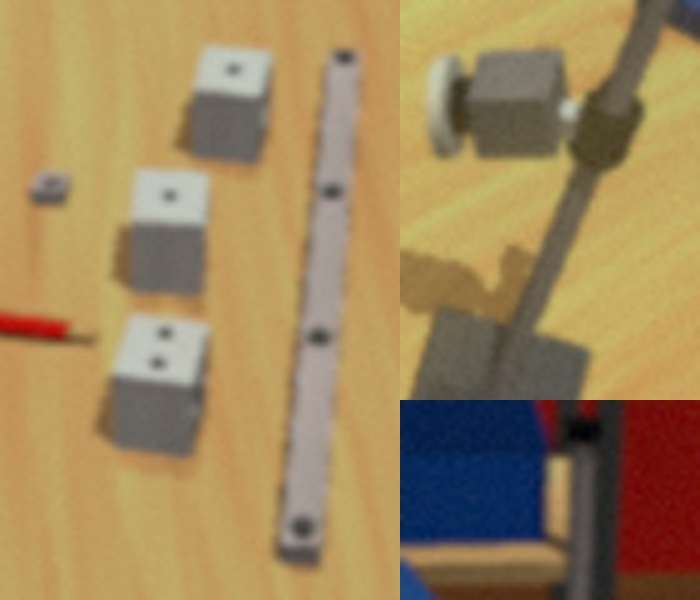

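The twin is the lowest-y block: it has two dots at crop (108,232) and (148,220). The other two blocks have one dot each. I'll crop the stand in the side view too, then compute positions.

```bash
python3 - <<'E'
from h import *
b=cv2.imread("pics/side0.png");a=cv2.imread("pics/scene0.png")
D=np.hstack([crop(b,312,90,55,95,6),crop(a,422,115,60,95,6)])
cv2.imwrite("pics/cC.png",cv2.convertScaleAbs(D,alpha=1.6)); print(D.shape)
S=lambda u:(np.array(u,float)+.5)/5-.5+[255,195]
T=lambda u:(np.array(u,float)+.5)/5-.5+[290,195]
bl={"twin":([(82,210),(157,188),(182,245),(95,264)],[(112,375),(130,317),(210,322),(198,382)]),
"mid":([(277,137),(347,103),(376,153),(297,181)],[(131,223),(133,170),(210,172),(206,225)]),
"right":([(487,92),(560,68),(587,117),(506,143)],[(193,93),(203,45),(271,52),(267,100)])}
for k,(p,q) in bl.items():
    P=[tri(S(i),T(j)) for i,j in zip(p,q)]
    X=np.array([x[0] for x in P]);print(k,X.mean(0).round(4),"resid",[round(x[1],2) for x in P])
    m=np.array([onz("scene",S(i),.05) for i in p]);n=np.array([onz("side",T(i),.05) for i in q])
    for M in(m,n):
        f=(M[2]+M[3]-M[0]-M[1])[:2];g=(M[1]+M[2]-M[0]-M[3])[:2]
        print("  z=.05:",M.mean(0).round(4),"yaw x",np.arctan2(f[1],f[0]).round(3),"y",np.arctan2(-g[0],g[1]).round(3),"size",np.linalg.norm(f)/2,np.linalg.norm(g)/2)
for i,j in [((40,422),(302,527)),((278,333),(319,337)),((481,257),(332,190)),((692,178),(345,57))]:
    print("bar",*tri(S(i),T(j)),onz("scene",S(i),.015),onz("side",T(j),.015))
print("nut",onz("scene",S((362,60)),.008),onz("side",T((50,187)),.005))
print("pencil",[onz("scene",S(i),.004) for i in((160,65),(203,180))],onz("side",T((95,340)),.002))
E
```

```text
(570, 690, 3)
twin [ 0.5305 -0.2057  0.0492] resid [np.float64(0.07), np.float64(0.03), np.float64(0.08), np.float64(0.38)]
  z=.05: [ 0.5308 -0.2058  0.05  ] yaw x -0.255 y -0.3 size 0.03812934241244118 0.04604496851690019
  z=.05: [ 0.5306 -0.2067  0.05  ] yaw x -0.174 y -0.246 size 0.04143490277880718 0.04466109705260526
mid [ 0.5444 -0.0841  0.0493] resid [np.float64(0.36), np.float64(0.22), np.float64(0.02), np.float64(0.17)]
  z=.05: [ 0.5453 -0.0847  0.05  ] yaw x -0.187 y -0.127 size 0.03531418750466635 0.04776172244249421
  z=.05: [ 0.5441 -0.0846  0.05  ] yaw x -0.109 y -0.115 size 0.041116178428180765 0.046755908088619874
right [0.5907 0.0327 0.049 ] resid [np.float64(0.12), np.float64(0.25), np.float64(0.04), np.float64(0.27)]
  z=.05: [0.5914 0.0321 0.05  ] yaw x -0.294 y -0.224 size 0.0371931436141442 0.04933398638115341
  z=.05: [0.5906 0.0313 0.05  ] yaw x -0.237 y -0.185 size 0.04173223429145279 0.04951352541354275
bar [ 0.59014609 -0.29924324  0.01589966] 0.034705466654645176 [ 0.58983175 -0.29919485  0.015     ] [ 0.59022551 -0.29826941  0.015     ]
bar [ 0.61637118 -0.16373793  0.01505402] 0.007201872932925286 [ 0.61637238 -0.16374179  0.015     ] [ 0.6163664 -0.1636491  0.015    ]
bar [ 0.64045732 -0.0412239   0.01622337] 0.11997516788260865 [ 0.64035457 -0.04107362  0.015     ] [ 0.64046731 -0.03908272  0.015     ]
bar [0.66683419 0.09398725 0.01480347] 0.042478444399494907 [0.66676262 0.09401845 0.015     ] [0.66688144 0.0934557  0.015     ]
nut [ 0.48352721 -0.01458805  0.008     ] [ 0.48116762 -0.01275377  0.005     ]
pencil [array([ 0.41449625, -0.1187953 ,  0.004     ]), array([ 0.50119928, -0.14149807,  0.004     ])] [ 0.50004336 -0.14335479  0.002     ]
```

View pics/cC.png

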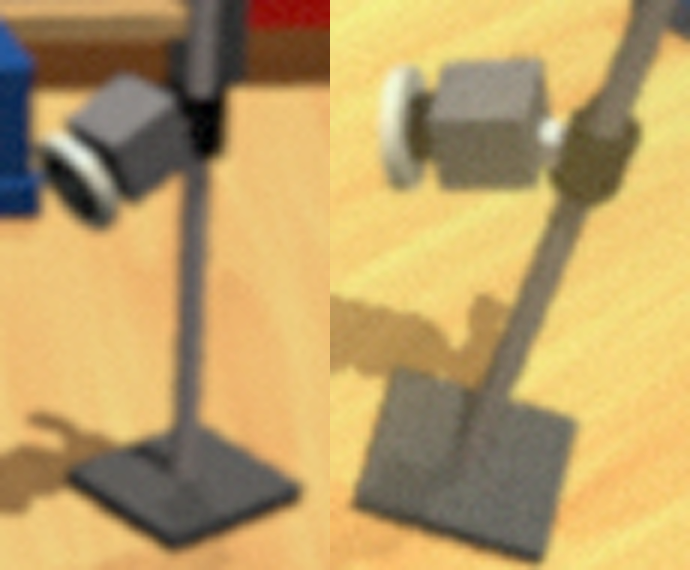

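The base corners and ring are clear: the ring's front centre is at side (80,185) and scene (398,128) in the crop.

```bash
python3 - <<'E'
from h import *
T=lambda u:(np.array(u,float)+.5)/6-.5+[312,90]
S=lambda u:(np.array(u,float)-[330,0]+.5)/6-.5+[422,115]
sd=[(70,476),(175,540),(300,488),(200,424)]; sc=[(395,368),(357,498),(545,551),(578,422)]
for M in (np.array([onz("side",T(i),.014) for i in sd]),np.array([onz("scene",S(i),.014) for i in sc])):
    print(M.round(4).tolist(),"c",M.mean(0)); e=np.diff(np.vstack([M,M[:1]]),axis=0)[:,:2]; print(np.linalg.norm(e,axis=1),np.arctan2(e[:,1],e[:,0]))
L,r=tri(S((397,128)),T((80,185)));print("lens",L,r)
L2,r=tri(S((402,128)),T((83,184)));print("lens2",L2,r)
m=np.array([onz("side",T(i),.014) for i in sd]).mean(0)
print(np.arctan2(*(m-L)[1::-1]),np.linalg.norm((m-L)[:2]))
# post base
print(tri(S((468,445)),T((183,470))))
E
```

```text
[[0.5767, 0.3304, 0.014], [0.6296, 0.255, 0.014], [0.7081, 0.3083, 0.014], [0.6594, 0.388, 0.014]] c [0.64345288 0.32041947 0.014     ]
[0.09211762 0.09484606 0.0933766  0.1008418 ] [-0.95834176  0.59601416  2.11887179 -2.5340339 ]
[[0.5772, 0.3406, 0.014], [0.6316, 0.2605, 0.014], [0.7109, 0.3166, 0.014], [0.6599, 0.3951, 0.014]] c [0.6448715  0.32819306 0.014     ]
[0.09683814 0.09718501 0.09355151 0.09910657] [-0.97436103  0.61636217  2.14658502 -2.55898243]
lens [0.57471874 0.27761519 0.22068729] 0.2953912986701735
lens2 [0.57626549 0.2793197  0.22070188] 0.3555507449826983
0.5569805993152225 0.08097275910656775
(array([0.6412845 , 0.33028748, 0.01741133]), np.float64(0.3666677432415713))
```

```bash
cat > go.py <<'E'
# go.py b|w x y z yaw : remaining move; turn first, then dx dy dz in the turned tool axes. yaw = world yaw of -tool x
from h import *; import sys
O=np.array([.6284,-.1025]);PSI=-.193
if __name__=="__main__":
    f=sys.argv[1];x,y,z,yaw=map(float,sys.argv[2:6]);s=env.get_state()
    if f=="b": c,n=np.cos(PSI),np.sin(PSI);x,y=O+[c*x-n*y,n*x+c*y];yaw+=PSI
    R=Ro.from_rotvec(s["ee_rot"]).as_matrix()
    cur=np.arctan2(-R[1,0],-R[0,0]);d=(yaw-cur+np.pi)%(2*np.pi)-np.pi
    R2=Ro.from_rotvec([0,0,d]).as_matrix()@R
    print("turn",round(-d,3),"move",(R2.T@(np.array([x,y,z])-s["tcp_pos"])).round(4),"q",s["q"].round(2),"tilt",np.arccos(-R[2,2]).round(3))
E
python3 go.py b -.113 .1254 .13 0
```

```text
turn -0.24 move [-0.4047 -0.34    0.1012] q [ 1.14  0.21 -0.03  1.32 -0.    1.57] tilt 0.001
```

Careful with the scale: shifts go in shares of 50 mm and turns go in units of 0.1 rad. That gives: -0.034 m is -0.68, -0.029 m is -0.58, -0.12 rad is -1.2.

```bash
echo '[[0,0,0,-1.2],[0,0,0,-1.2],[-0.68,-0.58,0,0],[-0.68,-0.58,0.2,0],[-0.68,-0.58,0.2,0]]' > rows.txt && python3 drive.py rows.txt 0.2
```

```text
refused: ROWS must be one flat list, 4 numbers to a row, no inner brackets. Nothing was moved.
```

Wrong form. The message asks for one flat list, 4 numbers to a row, no inner brackets, so I'll send the same numbers that way.

```bash
echo '[0,0,0,-1.2,0,0,0,-1.2,-0.68,-0.58,0,0,-0.68,-0.58,0.2,0,-0.68,-0.58,0.2,0]' > rows.txt && python3 drive.py rows.txt 0.2; echo '[-0.68,-0.58,0.2,0,-0.68,-0.58,0.2,0,-0.68,-0.58,0.2,0,-0.68,-0.58,0.2,0,-0.68,-0.58,0.2,0]' > rows.txt && python3 drive.py rows.txt;echo '[-0.68,-0.58,0.2,0,-0.68,-0.58,0.2,0,-0.68,-0.58,0.2,0,-0.68,-0.4,0,0,0,0,0,0]' > rows.txt && python3 drive.py rows.txt; python3 go.py b -.113 .1254 .012 0
```

```text
clock: 0.6
tcp_pos: [0.2937, 0.3478, 0.2109]
ee_rot: [0.301, 3.127, -0.0]
ft_force: [1.4, 0.3, -0.6]
width: 0.203
gripper_force: 0.0
clock: 1.1
tcp_pos: [0.4329, 0.1723, 0.1608]
ee_rot: [-0.302, -3.127, 0.0]
ft_force: [-0.1, 1.6, 1.0]
width: 0.199
gripper_force: 0.0
clock: 1.6
tcp_pos: [0.5473, 0.0398, 0.1303]
ee_rot: [-0.308, -3.126, 0.001]
ft_force: [-1.2, -0.2, -0.3]
width: 0.199
gripper_force: 0.0
turn -0.003 move [0.0061 0.0013 0.1183] q [ 0.07  0.35 -0.11  1.11 -0.    0.27] tilt 0.001
```

Scaled: 0.04 m is 0.8, 0.035 m is 0.7.

```bash
echo '[0.12,0.02,0.6,0,0,0,0.8,0,0,0,0.7,0,0,0,0.26,0,0,0,0,0]' > rows.txt && python3 drive.py rows.txt; echo '[-0.16,0,0,0,-0.16,0,0,0,-0.16,0,0,0,-0.12,0,0,0,-0.12,0,0,0]' > rows.txt && python3 drive.py rows.txt; python3 go.py b -.061 .1254 .012 0
```

```text
clock: 2.1
tcp_pos: [0.538, 0.0453, 0.0121]
ee_rot: [-0.302, -3.124, 0.001]
ft_force: [0.2, 0.5, 0.2]
width: 0.199
gripper_force: 0.0
clock: 2.6
tcp_pos: [0.5756, 0.0381, 0.0136]
ee_rot: [0.303, 3.127, 0.0]
ft_force: [-1.3, 0.6, 1.2]
width: 0.204
gripper_force: 0.8
turn 0.0 move [-0.0178 -0.0024  0.0017] q [ 0.07  0.5  -0.2   0.87  0.    0.26] tilt 0.0
```

```bash
for i in 1 2; do :; done; echo '[-0.08,0,0,0,-0.08,0,0,0,-0.08,0,0,0,-0.04,0,0,0,0,0,0,0]' > rows.txt && python3 drive.py rows.txt; python3 go.py b -.061 .1254 .012 0; echo '[-0.03,0,0,0,-0.03,0,0,0,-0.02,0,0,0]' > rows.txt && python3 drive.py rows.txt; python3 go.py b -.061 .1254 .012 0
```

```text
clock: 3.1
tcp_pos: [0.5888, 0.0355, 0.0132]
ee_rot: [0.302, 3.127, -0.0]
ft_force: [0.2, 0.9, -0.2]
width: 0.199
gripper_force: 0.0
turn 0.0 move [-0.0043 -0.0024  0.0012] q [ 0.06  0.52 -0.16  0.89 -0.    0.25] tilt 0.0
clock: 3.4
tcp_pos: [0.5925, 0.0348, 0.0133]
ee_rot: [-0.302, -3.127, -0.0]
ft_force: [-0.7, -0.4, 0.0]
width: 0.201
gripper_force: 0.4
turn 0.0 move [-0.0005 -0.0024  0.0013] q [ 0.06  0.53 -0.15  0.89  0.    0.25] tilt 0.0
```

```bash
echo '[-0.02,0,0,0,-0.02,0,0,0]' > rows.txt && python3 drive.py rows.txt|sed -n '2p;4p'; echo '[-0.02,0,0,0,-0.02,0,0,0]' > rows.txt && python3 drive.py rows.txt|sed -n '2p;4p'
```

```text
tcp_pos: [0.5939, 0.0345, 0.0132]
ft_force: [-8.6, 2.3, 6.5]
tcp_pos: [0.594, 0.0345, 0.0131]
ft_force: [-22.8, 4.0, 15.6]
```

Scaled: -0.04 m is -0.8, -0.02 m is -0.4.

```bash
echo '[0.08,0,0,0,0.4,0,0,0,0.4,0,-0.4,0,0,0,-0.8,0,0,0,-0.4,0]' > rows.txt && python3 drive.py rows.txt|sed -n '2p;4p'; python3 go.py b -.136 .0017 .095 0
```

```text
tcp_pos: [0.5538, 0.0426, 0.0962]
ft_force: [1.2, 0.8, -0.2]
turn 0.0 move [ 0.035  -0.1264  0.001 ] q [ 0.08  0.38 -0.15  1.03 -0.    0.27] tilt 0.003
```

```bash
echo '[0.24,-0.84,0,0,0.24,-0.84,0,0,0.22,-0.84,0,0,0,0,0.8,0,0,0,0.8,0]' > rows.txt && python3 drive.py rows.txt|sed -n '2p;4p'; python3 go.py b -.136 .0017 .012 0
```

```text
tcp_pos: [0.4957, -0.076, 0.0136]
ft_force: [-0.1, 1.4, -0.6]
turn -0.002 move [0.0007 0.0011 0.0016] q [-0.15  0.36 -0.41  0.79 -0.    0.04] tilt 0.004
```

Scaled: -0.01 m is -0.2, -0.008 m is -0.16.

```bash
echo '[-0.2,0,0.02,0,-0.2,0,0,0,-0.16,0,0,0,-0.16,0,0,0,-0.16,0,0,0]' > rows.txt && python3 drive.py rows.txt|sed -n '2p;4p';echo '[-0.16,0,0,0,-0.16,0,0,0,-0.12,0,0,0,-0.08,0,0,0,-0.02,0,0,0]' > rows.txt && python3 drive.py rows.txt|sed -n '2p;4p'; python3 go.py b -.061 .0017 .012 0
```

```text
tcp_pos: [0.5395, -0.083, 0.0135]
ft_force: [-1.6, 1.1, 1.1]
tcp_pos: [0.5648, -0.0882, 0.0122]
ft_force: [-1.9, 0.4, 1.3]
turn 0.0 move [-0.0042 -0.0001  0.0002] q [-0.15  0.49 -0.21  0.87  0.    0.04] tilt 0.0
```

```bash
echo '[-0.02,0,0,0,-0.02,0,0,0]' > rows.txt && python3 drive.py rows.txt|sed -n '2p;4p'; echo '[-0.02,0,0,0,-0.02,0,0,0]' > rows.txt && python3 drive.py rows.txt|sed -n '2p;4p';python3 go.py b -.061 .0017 .012 0
```

```text
tcp_pos: [0.5662, -0.0885, 0.0123]
ft_force: [0.2, -0.3, -0.2]
tcp_pos: [0.5683, -0.0889, 0.0123]
ft_force: [0.5, 0.3, -0.9]
turn 0.0 move [-0.0006 -0.0001  0.0003] q [-0.16  0.5  -0.2   0.87 -0.    0.04] tilt 0.0
```

```bash
echo '[-0.02,0,0,0,-0.02,0,0,0]' > rows.txt && python3 drive.py rows.txt|sed -n '2p;4p'; echo '[-0.02,0,0,0,-0.01,0,0,0]' > rows.txt && python3 drive.py rows.txt|sed -n '2p;4p';python3 go.py b -.061 .0017 .012 0
```

```text
tcp_pos: [0.5699, -0.0892, 0.0123]
ft_force: [-7.7, 0.9, 6.0]
tcp_pos: [0.5699, -0.0892, 0.0121]
ft_force: [-15.7, 2.0, 10.7]
turn 0.0 move [ 0.001  -0.0001  0.0001] q [-0.16  0.5  -0.19  0.88  0.    0.04] tilt 0.004
```

Contact is at the expected place. Next is the twin.

Scaled: -0.04 m is -0.8, -0.02 m is -0.4.

```bash
echo '[0.08,0,0,0,0.4,0,0,0,0.4,0,-0.4,0,0,0,-0.8,0,0,0,-0.4,0]' > rows.txt && python3 drive.py rows.txt|sed -n '2p;4p'; python3 go.py b -.126 -.1204 .095 0
```

```text
tcp_pos: [0.5292, -0.0812, 0.0951]
ft_force: [1.4, -0.1, -0.5]
turn 0.0 move [ 0.0245 -0.1223  0.    ] q [-0.15  0.35 -0.21  1.01 -0.    0.04] tilt 0.003
```

Scaled: 0.042 m is 0.84, -0.041 m is -0.82.

```bash
echo '[0.2,-0.82,0,0,0.2,-0.82,0,0,0.12,-0.8,0,0,0,0,0.8,0,0,0,0.84,0]' > rows.txt && python3 drive.py rows.txt|sed -n '2p;4p'; python3 go.py b -.126 -.1204 .012 0
```

```text
tcp_pos: [0.4807, -0.1977, 0.0106]
ft_force: [0.3, -0.4, 0.2]
turn -0.002 move [-0.0007  0.0014 -0.0014] q [-0.39  0.4  -0.37  0.8   0.   -0.2 ] tilt 0.004
```

Scaled: -0.01 m is -0.2, -0.008 m is -0.16.

```bash
echo '[-0.2,0,-0.02,0,-0.2,0,0,0,-0.16,0,0,0,-0.16,0,0,0,-0.14,0,0,0]' > rows.txt && python3 drive.py rows.txt|sed -n '2p;4p';echo '[-0.14,0,0,0,-0.12,0,0,0,-0.06,0,0,0,-0.04,0,0,0,-0.02,0,0,0]' > rows.txt && python3 drive.py rows.txt|sed -n '2p;4p'; python3 go.py b -.061 -.1204 .012 0
```

```text
tcp_pos: [0.5235, -0.2044, 0.0126]
ft_force: [-2.2, 0.1, 2.4]
tcp_pos: [0.5405, -0.2078, 0.0113]
ft_force: [-3.0, 0.6, 4.8]
turn 0.0 move [-0.0051 -0.0002 -0.0007] q [-0.37  0.51 -0.19  0.87 -0.   -0.17] tilt 0.0
```

Scaled: -0.001 m is -0.02.

```bash
echo '[-0.02,0,0,0,-0.02,0,0,0]' > rows.txt && python3 drive.py rows.txt|sed -n '2p;4p'; echo '[-0.02,0,0,0,-0.01,0,0,0]' > rows.txt && python3 drive.py rows.txt|sed -n '2p;4p';python3 go.py b -.061 -.1204 .012 0
```

```text
tcp_pos: [0.5424, -0.2082, 0.0114]
ft_force: [-3.0, 0.2, 4.0]
tcp_pos: [0.544, -0.2085, 0.0113]
ft_force: [-2.9, 0.8, 5.9]
turn 0.0 move [-0.0015 -0.0002 -0.0007] q [-0.37  0.51 -0.18  0.88 -0.   -0.17] tilt 0.0
```

```bash
echo '[-0.02,0,0,0,-0.02,0,0,0]' > rows.txt && python3 drive.py rows.txt|sed -n '2p;4p'; echo '[-0.02,0,0,0,-0.01,0,0,0]' > rows.txt && python3 drive.py rows.txt|sed -n '2p;4p';python3 go.py b -.061 -.1204 .012 0
```

```text
tcp_pos: [0.546, -0.2088, 0.0114]
ft_force: [-3.0, 1.4, 3.8]
tcp_pos: [0.5467, -0.209, 0.0112]
ft_force: [-12.7, 2.8, 13.3]
turn 0.0 move [ 0.0012 -0.0002 -0.0007] q [-0.36  0.52 -0.17  0.88 -0.   -0.17] tilt 0.002
```

```bash
echo '[0.08,0,0,0,0.4,0,0,0,0.4,0,-0.6,0,0,0,-1,0,0,0.6,-1,0]' > rows.txt && python3 drive.py rows.txt 1.0|sed -n '1,2p'; echo '[0.6,0.6,-0.8,0,0.6,0.6,-0.4,0,0,0,0,0]' > rows.txt && python3 drive.py rows.txt; python3 - <<'E'
from h import *
I={n:env.snapshot(n)[:,:,::-1] for n in("scene","side","wrist")}
for n in I: cv2.imwrite(f"pics/{n}1.png",I[n])
D=np.hstack([crop(I["side"],300,195,70,120,5),cv2.resize(crop(I["scene"],255,205,150,85,3),None,fx=1,fy=1)[:255,:450],]) if 0 else None
V=np.zeros((600,800,3),np.uint8);V[:600,:350]=crop(I["side"],300,195,70,120,5);V[:255,350:800]=crop(I["scene"],255,205,150,85,3);V[270:551,350:]=cv2.resize(I["wrist"],(450,281))
cv2.imwrite("pics/v1.png",cv2.convertScaleAbs(V,alpha=1.3))
E
```

```text
clock: 9.9
tcp_pos: [0.5084, -0.1768, 0.136]
clock: 10.2
tcp_pos: [0.4648, -0.1076, 0.1916]
ee_rot: [0.298, 3.123, 0.0]
ft_force: [2.2, -0.2, -0.4]
width: 0.999
gripper_force: 0.0
```

View pics/v1.png

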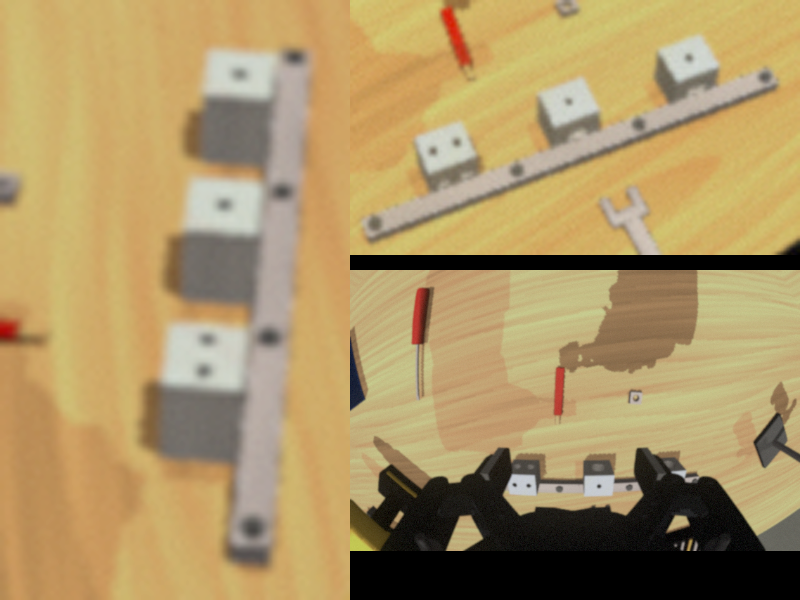

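The blocks stand flush. The twin's dots are at side (207,340) and (203,371), and at scene (433,152) and (456,142) in the composite. I'll compute its place.

```bash
python3 - <<'E'
from h import *
from go import O,PSI
T=lambda u:(np.array(u,float)+.5)/5-.5+[300,195]
S=lambda u:(np.array(u,float)-[350,0]+.5)/3-.5+[255,205]
c,s=np.cos(PSI),np.sin(PSI);B=lambda X:np.array([[c,s],[-s,c]])@(X[:2]-O)
for k,sc,sd in(("t1",(433,152),(203,371)),("t2",(456,142),(207,340)),("mid",(569,102),(225,205)),("right",(689,58),(239,74))):
    X,r=tri(S(sc),T(sd));print(k,X.round(4),r.round(2),B(X).round(4),B(onz("side",T(sd),.05)).round(4))
E
python3 go.py b -.030 -.121 .09 0
```

```text
t1 [ 0.5743 -0.2255  0.0488] 0.2 [-0.0295 -0.1311] [-0.03   -0.1319]
t2 [ 0.5783 -0.2037  0.05  ] 0.05 [-0.0298 -0.1089] [-0.0299 -0.1088]
mid [ 0.6002 -0.0944  0.0492] 0.04 [-0.0292  0.0026] [-0.0293  0.0017]
right [0.6233 0.0294 0.0482] 0.09 [-0.0303  0.1285] [-0.0305  0.1263]
turn 0.001 move [-0.1283 -0.0822  0.0984] q [-0.23  0.18 -0.18  1.21 -0.   -0.04] tilt 0.001
```

Scaled: -0.032 m is -0.64, -0.021 m is -0.42.

```bash
echo '[-0.64,-0.4,0.4,0,-0.64,-0.42,0.4,0,-0.64,-0.42,0.4,0,-0.64,-0.4,0.4,0,0,0,0.3,0]' > rows.txt && python3 drive.py rows.txt|sed -n 2p;  python3 go.py b -.030 -.121 .012 0
```

```text
tcp_pos: [0.5766, -0.2186, 0.0894]
turn -0.003 move [0.0013 0.0029 0.0774] q [-0.36  0.51  0.03  1.09 -0.   -0.17] tilt 0.002
```

Descend and grip lightly, so the block can pivot later.

```bash
echo '[0,0.06,0.6,0,0,0,0.6,0,0,0,0.3,0,0,0,0.04,0,0,0,0,0]' > rows.txt && python3 drive.py rows.txt|sed -n '2p;4p'; echo '[0,0,0,0,0,0,0,0,0,0,0,0,0,0,0,0,0,0,0,0]' > rows.txt && python3 drive.py rows.txt 0.3 25; python3 go.py b -.030 -.121 .012 0
```

```text
tcp_pos: [0.5753, -0.2127, 0.0157]
ft_force: [-0.2, 0.3, -0.1]
clock: 11.85
tcp_pos: [0.5762, -0.2124, 0.0174]
ee_rot: [0.302, 3.126, -0.001]
ft_force: [-0.6, -0.8, 5.9]
width: 0.536
gripper_force: 26.9
turn 0.0 move [-0.0001 -0.0031  0.0054] q [-0.35  0.56 -0.08  0.93 -0.   -0.16] tilt 0.002
```

Scaled: 0.004 m is 0.08, -0.003 m is -0.06.

```bash
echo '[0,0,0,0,0,-0.06,0,0,0,0,0.08,0,0,0,0.08,0,0,0,0,0]' > rows.txt && python3 drive.py rows.txt 0.8|sed -n '2p;4p'; echo '[0,0,0,0,0,0,0,0,0,0,0,0,0,0,0,0]' > rows.txt && python3 drive.py rows.txt 0.3 25|tail -5; python3 go.py b -.030 -.121 .012 0
```

```text
tcp_pos: [0.5745, -0.2149, 0.0076]
ft_force: [0.4, 0.3, 0.8]
tcp_pos: [0.575, -0.215, 0.0085]
ee_rot: [-0.302, -3.127, -0.0]
ft_force: [-1.4, 1.4, 0.6]
width: 0.537
gripper_force: 26.6
turn 0.0 move [-0.0008 -0.0004 -0.0035] q [-0.36  0.57 -0.09  0.91  0.   -0.17] tilt 0.0
```

Scaled: -0.03 m is -0.6, -0.02 m is -0.4.

```bash
echo '[0,0,-0.2,0,0,0,-0.4,0,0,0,-0.6,0,0,0,0,0,0,0,0,0]' > rows.txt && python3 drive.py rows.txt; python3 go.py b -.0278 -.121 .027 0
```

```text
clock: 13.25
tcp_pos: [0.5755, -0.2153, 0.0693]
ee_rot: [0.302, 3.125, -0.001]
ft_force: [0.1, -0.8, -2.9]
width: 0.535
gripper_force: 26.4
turn 0.0 move [-0.0024 -0.0001  0.0423] q [-0.36  0.52 -0.01  1.04 -0.   -0.17] tilt 0.002
```

Scaled: 0.02 m is 0.4, 0.015 m is 0.3.

```bash
echo '[-0.05,0,0.4,0,0,0,0.3,0,0,0,0.14,0,0,0,0,0]' > rows.txt && python3 drive.py rows.txt - 20|sed -n '2,6p'; echo '[0,0,0.02,0,0,0,0.02,0,0,0,0.02,0]' > rows.txt && python3 drive.py rows.txt|sed -n '2,6p'; python3 go.py b -.0278 -.121 .0235 0
```

```text
tcp_pos: [0.5764, -0.2152, 0.025]
ee_rot: [-0.302, -3.124, -0.001]
ft_force: [-0.2, 0.7, -2.9]
width: 0.538
gripper_force: 26.4
tcp_pos: [0.5778, -0.2157, 0.024]
ee_rot: [0.302, 3.126, -0.0]
ft_force: [0.1, 0.5, -1.6]
width: 0.537
gripper_force: 26.4
turn 0.0 move [-0.0001 -0.0002  0.0005] q [-0.36  0.56 -0.06  0.95 -0.   -0.16] tilt 0.001
```

```bash
echo '[0,0,0.02,0,0.02,0,0.02,0,0.024,0,0.024,0,0.024,0,0.024,0]' > rows.txt && python3 drive.py rows.txt 0.3 20|sed -n '2,6p'; echo '[0.03,0,0.024,0,0.03,0,0.024,0,0.03,0,0.024,0]' > rows.txt && python3 drive.py rows.txt|sed -n '2,6p';  python3 go.py b -.0376 -.121 .0143 0
```

```text
tcp_pos: [0.5757, -0.2153, 0.021]
ee_rot: [0.302, 3.123, -0.001]
ft_force: [-1.2, 1.0, 13.8]
width: 0.532
gripper_force: 28.2
tcp_pos: [0.5715, -0.2145, 0.017]
ee_rot: [0.302, 3.123, -0.001]
ft_force: [2.7, -0.3, 6.2]
width: 0.536
gripper_force: 27.4
turn 0.0 move [ 0.0032 -0.0002  0.0027] q [-0.36  0.55 -0.1   0.92  0.   -0.17] tilt 0.004
```

```bash
echo '[0.03,0,0.024,0,0.03,0,0.024,0,0,0,0.01,0,0,0,0,0]' > rows.txt && python3 drive.py rows.txt|sed -n '2,6p';  python3 go.py b -.0376 -.121 .0143 0; python3 - <<'E'
from h import *
I={n:env.snapshot(n)[:,:,::-1] for n in("scene","side","wrist")}
for n in I: cv2.imwrite(f"pics/{n}2.png",I[n])
V=np.zeros((600,800,3),np.uint8);V[:320,:480]=crop(I["side"],310,255,60,40,8);V[:,480:800]=0
V[330:594,:400]=crop(I["scene"],250,225,50,33,8);V[300:,440:800]=crop(I["wrist"],180,270,120,100,3)
cv2.imwrite("pics/v2.png",cv2.convertScaleAbs(V,alpha=1.5))
E
```

```text
tcp_pos: [0.5679, -0.2139, 0.0139]
ee_rot: [0.302, 3.124, -0.001]
ft_force: [-1.1, -0.8, 8.3]
width: 0.538
gripper_force: 27.6
turn 0.0 move [-0.0004 -0.0001 -0.0004] q [-0.36  0.55 -0.11  0.91  0.   -0.17] tilt 0.003
```

View pics/v2.png

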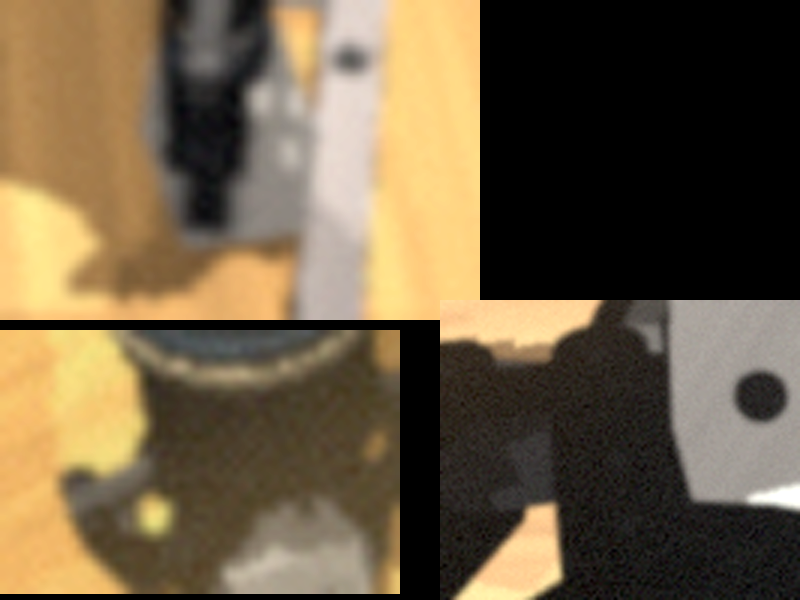

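The block has pivoted nose-up over the bar: its front bores at side crop (260,95) and (290,150) are now visible from above. Next I'll firm the grip, lift and measure the tilt.

Careful with the scale: shifts go in shares of 50 mm and turns go in units of 0.1 rad. That gives: -0.045 m is -0.9, -0.03 m is -0.6.

```bash
echo '[0,0,0,0,0,0,0,0]' > rows.txt && python3 drive.py rows.txt 0.3 60|tail -2; echo '[0.04,0,-0.2,0,0.1,0,-0.6,0,0.2,0,-0.9,0,0.2,0,-0.9,0,0,0,-0.6,0]' > rows.txt && python3 drive.py rows.txt|tail -5; python3 go.py w .395 .155 .1615 .6;  python3 - <<'E'
from h import *
I={n:env.snapshot(n)[:,:,::-1] for n in("wrist","side")}
for n in I: cv2.imwrite(f"pics/{n}3.png",I[n])
s=env.get_state();R=Ro.from_rotvec(s["ee_rot"]).as_matrix()
X=s["tcp_pos"]+[0,0,.016];u,v=proj("side",X)[0];print(u,v)
V=np.zeros((600,800,3),np.uint8);V[:480,:320]=crop(I["side"],int(u)-20,int(v)-30,40,60,8);V[:480,330:800]=crop(I["wrist"],230,240,188,160,3)[:, 47:517]
cv2.imwrite("pics/v3.png",cv2.convertScaleAbs(V,alpha=1.5))
E
```

```text
width: 0.53
gripper_force: 61.5
tcp_pos: [0.5398, -0.2083, 0.1766]
ee_rot: [0.302, 3.124, -0.001]
ft_force: [2.2, 0.5, -1.9]
width: 0.535
gripper_force: 62.0
turn -0.793 move [-0.0856  0.3816  0.0151] q [-0.37  0.39  0.07  1.25 -0.   -0.18] tilt 0.003
327.6478408137856 217.67352469416437
```

View pics/v3.png

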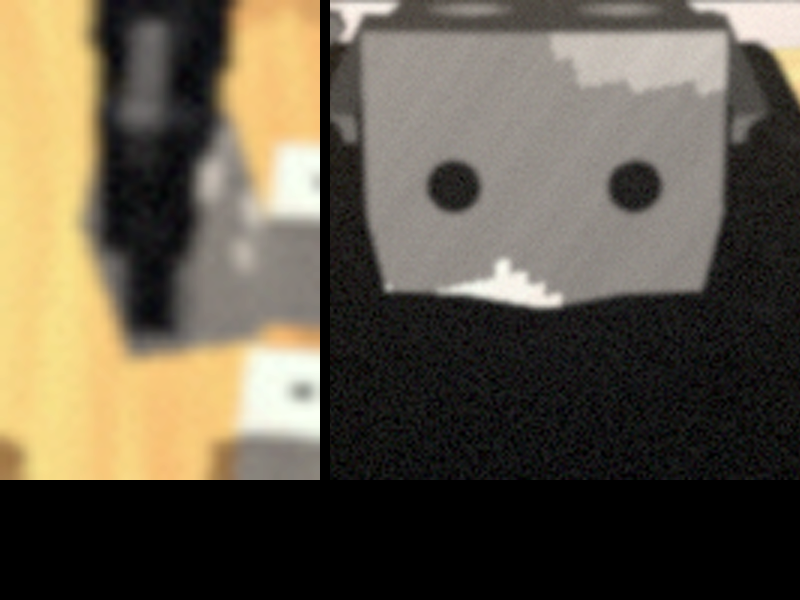

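The wrist crop shows the top face with oil holes at (454,186) and (635,186), and rear-top corners at (361,30) and (728,30). The rear face's bore ellipses are at about (467,10) and (622,10). I'll fit the block's pose in the tool frame.

```bash
python3 - <<'E'
from h import *
c=C["wrist"];f=F("wrist");M=np.linalg.inv(c["mount"])
def pw(X):
    p=X@M[:3,:3].T+M[:3,3];th=np.arctan2(np.hypot(p[:,0],p[:,1]),p[:,2]);r=np.hypot(p[:,0],p[:,1])
    return p[:,:2]/r[:,None]*(f*th)[:,None]+[c["cx"],c["cy"]]
P=np.array([(0,-11.5,25),(0,11.5,25),(-20,-23,25),(-20,23,25),(-20,-11.5,0),(-20,11.5,0)])/1e3
U=np.array([(454,186),(635,186),(361,30),(728,30),(467,10),(622,10)],float);U=(U+[-330+47+.5,.5])/3-.5+[230,240]
Fl=np.diag([-1,1,-1])
def mod(x): return pw(x[:3]+(Ro.from_euler("yz",[-x[3],x[4]]).apply(P))@Fl)
for k in(4,6):
    r=least_squares(lambda x:(mod(x)-U)[:k].ravel(),[0,0,-.016,.4,0]);print(k,r.x.round(4),r.fun.round(2))
E
```

```text
4 [-0.0033  0.0005 -0.0196  0.3062 -0.0004] [-0.04 -0.02  0.04 -0.01  0.01  0.02 -0.01  0.01]
6 [-0.0031  0.0005 -0.0196  0.2989 -0.0004] [-0.08 -0.02  0.05 -0.01 -0.13  0.02  0.1   0.01  0.41 -0.   -0.35 -0.01]
```

The tilt is 0.30 rad and needs to be 0.40, so I'll press once more at the bar with a light grip.

```bash
python3 go.py b -.0371 -.121 .03 0
```

```text
turn 0.0 move [-0.0262  0.0003  0.148 ] q [-0.37  0.39  0.07  1.24  0.   -0.18] tilt 0.007
```

Scaled: 0.035 m is 0.7, 0.033 m is 0.66.

```bash
echo '[-0.12,0,0.7,0,-0.12,0,0.7,0,-0.12,0,0.7,0,-0.12,0,0.66,0,-0.04,0,0.18,0]' > rows.txt && python3 drive.py rows.txt |sed -n '2p;4p'; echo '[0,0,0.12,0,0,0,0.08,0,0,0,0,0,0,0,0,0]' > rows.txt && python3 drive.py rows.txt 0.3 20|sed -n '2,6p';python3 go.py b -.0371 -.121 .015 0
```

```text
tcp_pos: [0.5636, -0.2123, 0.0217]
ft_force: [-0.7, 0.5, -2.9]
tcp_pos: [0.5664, -0.2135, 0.0168]
ee_rot: [0.302, 3.125, -0.001]
ft_force: [0.6, 0.5, -2.4]
width: 0.529
gripper_force: 62.0
turn 0.0 move [-0.0025 -0.0001  0.0018] q [-0.36  0.55 -0.11  0.91 -0.   -0.17] tilt 0.002
```

```bash
echo '[-0.05,0,0,0,0,0,0,0]' > rows.txt && python3 drive.py rows.txt 0.5 20|sed -n '2,6p'; python3 go.py b -.0371 -.121 .015 0
```

```text
tcp_pos: [0.569, -0.2139, 0.0163]
ee_rot: [0.302, 3.126, -0.0]
ft_force: [0.4, -0.1, -2.1]
width: 0.533
gripper_force: 62.0
turn 0.0 move [ 0.0001 -0.0002  0.0013] q [-0.36  0.55 -0.1   0.92  0.   -0.17] tilt 0.001
```

```bash
echo '[0,0,0.02,0,0,0,0.02,0,0.01,0,0.02,0,0.01,0,0.02,0]' > rows.txt && python3 drive.py rows.txt|sed -n '2,4p'; echo '[0.01,0,0.02,0,0.01,0,0.02,0,0,0,0.02,0]' > rows.txt && python3 drive.py rows.txt|sed -n '2,4p';  python3 go.py b -.0391 -.121 .0095 0
```

```text
tcp_pos: [0.5685, -0.2139, 0.0137]
ee_rot: [0.302, 3.124, -0.001]
ft_force: [-9.5, 4.7, 37.3]
tcp_pos: [0.5671, -0.2136, 0.0105]
ee_rot: [0.302, 3.125, -0.001]
ft_force: [-10.5, 1.0, 23.5]
turn 0.0 move [ 0.0003 -0.0002  0.001 ] q [-0.36  0.55 -0.11  0.9   0.   -0.17] tilt 0.003
```

Scaled: 0.001 m is 0.02, 0.0005 m is 0.01.

```bash
echo '[0,0,0.02,0,0,0,0.01,0,0,0,0,0]' > rows.txt && python3 drive.py rows.txt|sed -n '2,4p'; echo '[0.04,0,-0.2,0,0.1,0,-0.6,0,0.2,0,-0.9,0,0.2,0,-0.9,0,0,0,-0.6,0]' > rows.txt && python3 drive.py rows.txt 0.3 60|tail -5; python3 - <<'E'
from h import *
I=env.snapshot("wrist")[:,:,::-1]
cv2.imwrite("pics/wrist4.png",I)
cv2.imwrite("pics/v4.png",cv2.convertScaleAbs(crop(I,240,230,160,120,5),alpha=1.5))
E
```

```text
tcp_pos: [0.567, -0.2136, 0.0098]
ee_rot: [0.302, 3.125, -0.001]
ft_force: [-15.5, 5.5, 40.2]
tcp_pos: [0.5394, -0.2082, 0.1704]
ee_rot: [0.302, 3.125, -0.001]
ft_force: [1.1, -0.7, -3.1]
width: 0.527
gripper_force: 62.2
```

View pics/v4.png

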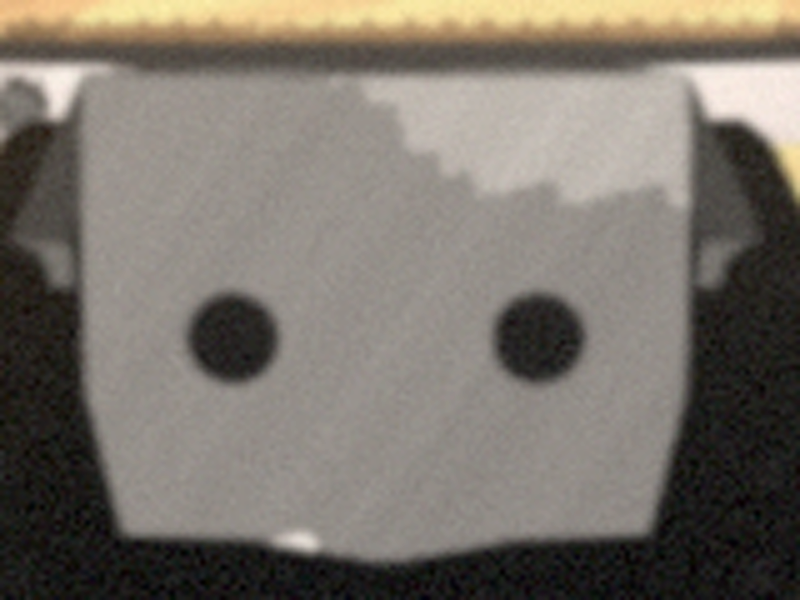

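The rear face is no longer visible. The oil holes are at (233,337) and (539,337), and the rear-top corners at about (78,72) and (692,72).

```bash
python3 - <<'E'
from h import *
c=C["wrist"];f=F("wrist");M=np.linalg.inv(c["mount"])
def pw(X):
    p=X@M[:3,:3].T+M[:3,3];r=np.hypot(p[:,0],p[:,1]);th=np.arctan2(r,p[:,2])
    return p[:,:2]/r[:,None]*(f*th)[:,None]+[c["cx"],c["cy"]]
P=np.array([(0,-11.5,25),(0,11.5,25),(-20,-23,25),(-20,23,25)])/1e3
Fl=np.diag([-1,1,-1])
for a in(68,72,76):
  U=np.array([(233,337),(539,337),(78,a),(692,a)],float);U=(U+.5)/5-.5+[240,230]
  r=least_squares(lambda x:(pw(x[:3]+Ro.from_euler("yz",[-x[3],x[4]]).apply(P)@Fl)-U).ravel(),[0,0,-.016,.4,0]);print(r.x.round(4),np.abs(r.fun).max().round(2))
E
python3 go.py w .405 .162 .1604 .6
```

```text
[-0.0024  0.0005 -0.0216  0.3967  0.0006] 0.34
[-0.0019  0.0005 -0.0204  0.3496  0.0006] 0.09
[-0.0013  0.0005 -0.0193  0.3007  0.0006] 0.3
turn -0.793 move [-0.0968  0.3831  0.0144] q [-0.37  0.39  0.06  1.24 -0.   -0.18] tilt 0.008
```

The tilt is now about 0.39 rad, because the rear face is just edge-on to the camera. I'll move to a standoff in front of the lens.

Scaled: -0.13 rad is -1.3.

```bash
echo '[0,0,0,-1.3,0,0,0,-1.3,0,0,0,-1.3,0,0,0,-1.3,0,0,0,-1.3]' > rows.txt && python3 drive.py rows.txt |sed -n 2p; echo '[0,0,0,-1.4,0,0.4,0,0,-0.16,0.8,0.02,0,-0.2,0.8,0.04,0,-0.2,0.8,0.04,0]' > rows.txt && python3 drive.py rows.txt|sed -n 2p; echo '[-0.2,0.8,0.04,0,-0.2,0.8,0.04,0,-0.2,0.8,0.04,0,-0.2,0.8,0.04,0,-0.2,0.8,0.02,0]' > rows.txt && python3 drive.py rows.txt |sed -n 2p; python3 go.py w .405 .162 .157 .6
```

```text
tcp_pos: [0.5397, -0.2082, 0.1668]
tcp_pos: [0.4833, -0.0756, 0.1617]
tcp_pos: [0.4122, 0.1181, 0.1529]
turn -0.003 move [-0.0188  0.0402 -0.0041] q [ 0.28  0.1  -0.37  1.1  -0.   -0.32] tilt 0.0
```

Now the lateral remainder, then a look before going in.

Scaled: 0.02 m is 0.4, -0.01 m is -0.2, -0.003 rad is -0.03.

```bash
echo '[-0.2,0.4,-0.04,0,-0.18,0.4,-0.04,-0.03,0,0,0,0,0,0,0,0]' > rows.txt && python3 drive.py rows.txt |tail -5; python3 go.py w .4885 .2185 .1567 .6; python3 - <<'E'
from h import *
I={n:env.snapshot(n)[:,:,::-1] for n in("side","scene")}
for n in I: cv2.imwrite(f"pics/{n}5.png",I[n])
V=np.hstack([crop(I["side"],230,60,66,100,6),crop(I["scene"],380,110,67,100,6)]) if 0 else np.hstack([crop(I["side"],255,75,95,110,4),crop(I["scene"],385,100,95,110,4)])
cv2.imwrite("pics/v5.png",cv2.convertScaleAbs(V,alpha=1.5));print(V.shape)
E
```

```text
tcp_pos: [0.4062, 0.1607, 0.1569]
ee_rot: [0.93, -3.0, 0.0]
ft_force: [0.7, -0.1, -3.2]
width: 0.528
gripper_force: 62.6
turn 0.001 move [-0.1006  0.0012  0.0002] q [ 0.38  0.11 -0.34  1.11 -0.   -0.22] tilt 0.0
(440, 760, 3)
```

View pics/v5.png

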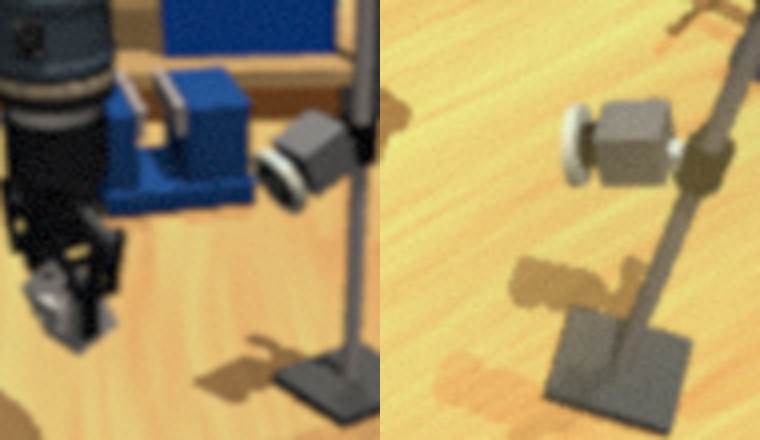

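The ring is at side (278,181) in the crop, consistent with the earlier measurement. The block is below and in front of it, tilted. I'll approach along the line.

Scaled: -0.025 m is -0.5, -0.02 m is -0.4.

```bash
echo '[-0.5,0,0,0,-0.5,0,0,0,-0.4,0,0,0,-0.3,0,0,0,-0.16,0,0,0]' > rows.txt && python3 drive.py rows.txt |sed -n '2p;4p'; echo '[-0.14,0.02,0,0,0,0,0,0,0,0,0,0]' > rows.txt && python3 drive.py rows.txt |sed -n '2p;4p'; python3 go.py w .4885 .2185 .1567 .6; python3 - <<'E'
from h import *
I={n:env.snapshot(n)[:,:,::-1] for n in("side","scene")}
V=np.zeros((600,800,3),np.uint8);V[:420,:390]=crop(I["side"],280,95,65,70,6);V[:420,400:790]=crop(I["scene"],385,110,65,70,6)
V[420:600,:]=crop(I["side"],260,205,160,36,5)
cv2.imwrite("pics/v6.png",cv2.convertScaleAbs(V,alpha=1.5))
E
```

```text
tcp_pos: [0.4841, 0.2128, 0.1567]
ft_force: [-0.0, -0.2, -2.7]
tcp_pos: [0.488, 0.2175, 0.1571]
ft_force: [-0.2, 0.1, -2.2]
turn -0.0 move [-0.001   0.0005  0.0004] q [ 0.42  0.31 -0.1   1.17 -0.   -0.18] tilt 0.0
```

View pics/v6.png

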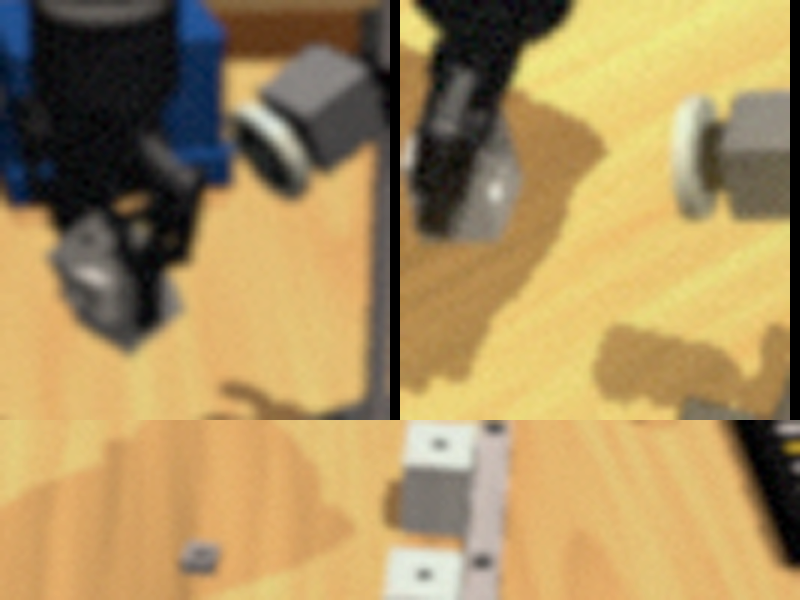

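```bash
python3 - <<'E'
from h import *
L=np.array([.574,.277,.2207]);y=.6
X=np.array([np.cos(.4)*np.cos(y),np.cos(.4)*np.sin(y),np.sin(.4)]);Z=np.array([-np.sin(.4)*np.cos(y),-np.sin(.4)*np.sin(y),np.cos(.4)]);Y=np.cross(Z,X)
fo=L-.11*X;print(fo)
for n,o,a in(("side",(280,95),(0,0)),("scene",(385,110),(400,0))):
    g=lambda p:((proj(n,p)-o+.5)*6-.5+a).round(0).tolist()
    print(n,"focus",g(fo),"lens",g(L),"ring top/bot/l/r",g(np.array([L+.029*Z,L-.029*Z,L+.029*Y,L-.029*Y])))
    cs=np.array([fo+i*.02*X+j*.023*Y+k*.025*Z for i in(-1,1) for j in(-1,1) for k in(-1,1)]);print(" corners -x-y-z..",g(cs))
    print(" body axis 20..60mm back",g(np.array([L+.02*X,L+.06*X])))
E
```

```text
[0.49037971 0.21979228 0.17786398]
side focus [[115.0, 281.0]] lens [[269.0, 153.0]] ring top/bot/l/r [[253.0, 111.0], [285.0, 195.0], [235.0, 136.0], [304.0, 172.0]]
 corners -x-y-z.. [[129.0, 355.0], [96.0, 285.0], [77.0, 323.0], [43.0, 253.0], [186.0, 308.0], [155.0, 237.0], [133.0, 276.0], [101.0, 206.0]]
 body axis 20..60mm back [[297.0, 131.0], [351.0, 86.0]]
scene focus [[461.0, 171.0]] lens [[687.0, 160.0]] ring top/bot/l/r [[676.0, 111.0], [697.0, 208.0], [699.0, 121.0], [674.0, 201.0]]
 corners -x-y-z.. [[423.0, 242.0], [397.0, 164.0], [447.0, 182.0], [423.0, 104.0], [501.0, 240.0], [477.0, 160.0], [523.0, 178.0], [501.0, 99.0]]
 body axis 20..60mm back [[731.0, 158.0], [820.0, 153.0]]
```

The predicted block corners match those seen, for example side (129,355) against (130,352) and (186,308) against (182,305). The ring matches too, so I'm handing in.

```bash
python3 -c "
from plant import env
print(env.get_state()['clock'],env.get_state()['gripper_force']);print(env.sign_off())"
```

```text
21.55 62.551784086972475
the job is handed in; nothing more can be done
None
```

I handed the job in at 21.6 s, with the twin-bore block held tilted about 0.39 rad (0.40 wanted) at the focus point before the lens and the other two blocks left flush in their row; the sign-off returned no verdict, so I don't know the judged result.

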